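# Load a dilution row into the cold block, weakest first

## Task

The white rack holds a dilution row of four alike vials: the strongest stands next to the rack's finger tab, the weakest at the other end. Load them into the aluminium cold block in the reverse order, one at a time and weakest first so that nothing is carried over: the weakest into the well next to the dial thermometer, then the next ones into the wells that follow, until the strongest stands in the well farthest from the dial. Keep the vials upright, each fully down in its well, and leave everything else on the bench where it is.

Things in the scene. Friction and masses are not known exactly. Their poses are not given: they have to be found in the camera images.
- vial_a_sample: one of four alike serum vials with grey crimped caps, upright in the rack at the start. Any of the four may stand in any place of the row: only its place, not its name, tells its strength. 20 mm in diameter, 57 mm high, straight sides gripped up to 53 mm, about 20 g; origin at the centre of its underside, z up.
- vial_b_sample: one of four alike serum vials with grey crimped caps, upright in the rack at the start. Any of the four may stand in any place of the row: only its place, not its name, tells its strength. 20 mm in diameter, 57 mm high, straight sides gripped up to 53 mm, about 20 g; origin at the centre of its underside, z up.
- vial_c_sample: one of four alike serum vials with grey crimped caps, upright in the rack at the start. Any of the four may stand in any place of the row: only its place, not its name, tells its strength. 20 mm in diameter, 57 mm high, straight sides gripped up to 53 mm, about 20 g; origin at the centre of its underside, z up.
- vial_d_sample: one of four alike serum vials with grey crimped caps, upright in the rack at the start. Any of the four may stand in any place of the row: only its place, not its name, tells its strength. 20 mm in diameter, 57 mm high, straight sides gripped up to 53 mm, about 20 g; origin at the centre of its underside, z up.
- vial_rack: white plastic vial rack, 181 x 50 x 30 mm, fixed. Origin under its centre at bench height; x along the row towards the finger tab (23 x 30 mm, dark ribbed pad) on its end, z up. Four round places 30 mm in diameter at x = -0.07, -0.03, 0.01, 0.05 m, y = 0; x = 0.05 is next to the tab (strongest), x = -0.07 at the plain end (weakest). Vials stand on its floor at z = 0.005; top plate at z = 0.030.
- cold_block: aluminium block in a low grey jacket, 191 x 54 x 41 mm, fixed. Origin under its centre at bench height; x along the wells towards the round white dial thermometer (21 mm, 3 mm proud of the top, at x = 0.0795), z up. Four straight wells 30 mm in diameter, 27 mm deep, at x = -0.07, -0.03, 0.01, 0.05 m, y = 0; x = 0.05 is next to the dial. Well floors z = 0.014, top z = 0.041. Empty at the start.
- wool_pot: clear pot of cotton wool, 80 mm in diameter and 61 mm high, fixed; an obstacle that changes places with the rack and the block. Origin at the centre of its underside.
- amber_bottle: single brown serum bottle with a black screw cap, 20 mm in diameter, 43 mm high, standing loose on the bench, not part of the job. Origin at the centre of its underside.
- short_vial: single short vial, 17 mm in diameter, 39 mm high, standing loose on the bench outside the rack, not part of the job. Origin at the centre of its underside.
- dish: closed petri dish with pink agar, 91 mm in diameter, 15 mm high, lying loose on the bench in front of the steel tray, not part of the job. Origin at the centre of its underside.

How it is judged:
On the way, in this order (a step that is already met when the one before it is completed fails the run):
1. the weakest vial (from the end of the rack away from the tab) is fully down in the well next to the dial while the stronger ones still stand in their places in the rack (((x of vial_a_sample in the frame of cold_block between 0.041 and 0.059 m and y of vial_a_sample in the frame of cold_block between -0.009 and 0.009 m and z of vial_a_sample in the frame of cold_block below 0.018 m) or (x of vial_b_sample in the frame of cold_block between 0.041 and 0.059 m and y of vial_b_sample in the frame of cold_block between -0.009 and 0.009 m and z of vial_b_sample in the frame of cold_block below 0.018 m) or (x of vial_c_sample in the frame of cold_block between 0.041 and 0.059 m and y of vial_c_sample in the frame of cold_block between -0.009 and 0.009 m and z of vial_c_sample in the frame of cold_block below 0.018 m) or (x of vial_d_sample in the frame of cold_block between 0.041 and 0.059 m and y of vial_d_sample in the frame of cold_block between -0.009 and 0.009 m and z of vial_d_sample in the frame of cold_block below 0.018 m)) and ((x of vial_a_sample in the frame of vial_rack between -0.039 and -0.021 m and y of vial_a_sample in the frame of vial_rack between -0.009 and 0.009 m and z of vial_a_sample in the frame of vial_rack below 0.012 m) or (x of vial_b_sample in the frame of vial_rack between -0.039 and -0.021 m and y of vial_b_sample in the frame of vial_rack between -0.009 and 0.009 m and z of vial_b_sample in the frame of vial_rack below 0.012 m) or (x of vial_c_sample in the frame of vial_rack between -0.039 and -0.021 m and y of vial_c_sample in the frame of vial_rack between -0.009 and 0.009 m and z of vial_c_sample in the frame of vial_rack below 0.012 m) or (x of vial_d_sample in the frame of vial_rack between -0.039 and -0.021 m and y of vial_d_sample in the frame of vial_rack between -0.009 and 0.009 m and z of vial_d_sample in the frame of vial_rack below 0.012 m)) and ((x of vial_a_sample in the frame of vial_rack between 0.001 and 0.019 m and y of vial_a_sample in the frame of vial_rack between -0.009 and 0.009 m and z of vial_a_sample in the frame of vial_rack below 0.012 m) or (x of vial_b_sample in the frame of vial_rack between 0.001 and 0.019 m and y of vial_b_sample in the frame of vial_rack between -0.009 and 0.009 m and z of vial_b_sample in the frame of vial_rack below 0.012 m) or (x of vial_c_sample in the frame of vial_rack between 0.001 and 0.019 m and y of vial_c_sample in the frame of vial_rack between -0.009 and 0.009 m and z of vial_c_sample in the frame of vial_rack below 0.012 m) or (x of vial_d_sample in the frame of vial_rack between 0.001 and 0.019 m and y of vial_d_sample in the frame of vial_rack between -0.009 and 0.009 m and z of vial_d_sample in the frame of vial_rack below 0.012 m)) and ((x of vial_a_sample in the frame of vial_rack between 0.041 and 0.059 m and y of vial_a_sample in the frame of vial_rack between -0.009 and 0.009 m and z of vial_a_sample in the frame of vial_rack below 0.012 m) or (x of vial_b_sample in the frame of vial_rack between 0.041 and 0.059 m and y of vial_b_sample in the frame of vial_rack between -0.009 and 0.009 m and z of vial_b_sample in the frame of vial_rack below 0.012 m) or (x of vial_c_sample in the frame of vial_rack between 0.041 and 0.059 m and y of vial_c_sample in the frame of vial_rack between -0.009 and 0.009 m and z of vial_c_sample in the frame of vial_rack below 0.012 m) or (x of vial_d_sample in the frame of vial_rack between 0.041 and 0.059 m and y of vial_d_sample in the frame of vial_rack between -0.009 and 0.009 m and z of vial_d_sample in the frame of vial_rack below 0.012 m))), for 0.2 s.
2. the second weakest vial is fully down in the second well from the dial while the stronger ones still stand in their places in the rack (((x of vial_a_sample in the frame of cold_block between 0.001 and 0.019 m and y of vial_a_sample in the frame of cold_block between -0.009 and 0.009 m and z of vial_a_sample in the frame of cold_block below 0.018 m) or (x of vial_b_sample in the frame of cold_block between 0.001 and 0.019 m and y of vial_b_sample in the frame of cold_block between -0.009 and 0.009 m and z of vial_b_sample in the frame of cold_block below 0.018 m) or (x of vial_c_sample in the frame of cold_block between 0.001 and 0.019 m and y of vial_c_sample in the frame of cold_block between -0.009 and 0.009 m and z of vial_c_sample in the frame of cold_block below 0.018 m) or (x of vial_d_sample in the frame of cold_block between 0.001 and 0.019 m and y of vial_d_sample in the frame of cold_block between -0.009 and 0.009 m and z of vial_d_sample in the frame of cold_block below 0.018 m)) and ((x of vial_a_sample in the frame of vial_rack between 0.001 and 0.019 m and y of vial_a_sample in the frame of vial_rack between -0.009 and 0.009 m and z of vial_a_sample in the frame of vial_rack below 0.012 m) or (x of vial_b_sample in the frame of vial_rack between 0.001 and 0.019 m and y of vial_b_sample in the frame of vial_rack between -0.009 and 0.009 m and z of vial_b_sample in the frame of vial_rack below 0.012 m) or (x of vial_c_sample in the frame of vial_rack between 0.001 and 0.019 m and y of vial_c_sample in the frame of vial_rack between -0.009 and 0.009 m and z of vial_c_sample in the frame of vial_rack below 0.012 m) or (x of vial_d_sample in the frame of vial_rack between 0.001 and 0.019 m and y of vial_d_sample in the frame of vial_rack between -0.009 and 0.009 m and z of vial_d_sample in the frame of vial_rack below 0.012 m)) and ((x of vial_a_sample in the frame of vial_rack between 0.041 and 0.059 m and y of vial_a_sample in the frame of vial_rack between -0.009 and 0.009 m and z of vial_a_sample in the frame of vial_rack below 0.012 m) or (x of vial_b_sample in the frame of vial_rack between 0.041 and 0.059 m and y of vial_b_sample in the frame of vial_rack between -0.009 and 0.009 m and z of vial_b_sample in the frame of vial_rack below 0.012 m) or (x of vial_c_sample in the frame of vial_rack between 0.041 and 0.059 m and y of vial_c_sample in the frame of vial_rack between -0.009 and 0.009 m and z of vial_c_sample in the frame of vial_rack below 0.012 m) or (x of vial_d_sample in the frame of vial_rack between 0.041 and 0.059 m and y of vial_d_sample in the frame of vial_rack between -0.009 and 0.009 m and z of vial_d_sample in the frame of vial_rack below 0.012 m))), for 0.2 s.
3. the third weakest vial is fully down in the third well from the dial while the stronger ones still stand in their places in the rack (((x of vial_a_sample in the frame of cold_block between -0.039 and -0.021 m and y of vial_a_sample in the frame of cold_block between -0.009 and 0.009 m and z of vial_a_sample in the frame of cold_block below 0.018 m) or (x of vial_b_sample in the frame of cold_block between -0.039 and -0.021 m and y of vial_b_sample in the frame of cold_block between -0.009 and 0.009 m and z of vial_b_sample in the frame of cold_block below 0.018 m) or (x of vial_c_sample in the frame of cold_block between -0.039 and -0.021 m and y of vial_c_sample in the frame of cold_block between -0.009 and 0.009 m and z of vial_c_sample in the frame of cold_block below 0.018 m) or (x of vial_d_sample in the frame of cold_block between -0.039 and -0.021 m and y of vial_d_sample in the frame of cold_block between -0.009 and 0.009 m and z of vial_d_sample in the frame of cold_block below 0.018 m)) and ((x of vial_a_sample in the frame of vial_rack between 0.041 and 0.059 m and y of vial_a_sample in the frame of vial_rack between -0.009 and 0.009 m and z of vial_a_sample in the frame of vial_rack below 0.012 m) or (x of vial_b_sample in the frame of vial_rack between 0.041 and 0.059 m and y of vial_b_sample in the frame of vial_rack between -0.009 and 0.009 m and z of vial_b_sample in the frame of vial_rack below 0.012 m) or (x of vial_c_sample in the frame of vial_rack between 0.041 and 0.059 m and y of vial_c_sample in the frame of vial_rack between -0.009 and 0.009 m and z of vial_c_sample in the frame of vial_rack below 0.012 m) or (x of vial_d_sample in the frame of vial_rack between 0.041 and 0.059 m and y of vial_d_sample in the frame of vial_rack between -0.009 and 0.009 m and z of vial_d_sample in the frame of vial_rack below 0.012 m))), for 0.2 s.
At the end, for the whole second after the job is handed in: all four vials stand in the block's four wells, one in each: within 9 mm of the well's centre along and across the row, underside within 4 mm of the well's floor, tilted less than 0.15 rad, released and at rest (((x of vial_a_sample in the frame of cold_block between 0.041 and 0.059 m and y of vial_a_sample in the frame of cold_block between -0.009 and 0.009 m and z of vial_a_sample in the frame of cold_block below 0.018 m) or (x of vial_b_sample in the frame of cold_block between 0.041 and 0.059 m and y of vial_b_sample in the frame of cold_block between -0.009 and 0.009 m and z of vial_b_sample in the frame of cold_block below 0.018 m) or (x of vial_c_sample in the frame of cold_block between 0.041 and 0.059 m and y of vial_c_sample in the frame of cold_block between -0.009 and 0.009 m and z of vial_c_sample in the frame of cold_block below 0.018 m) or (x of vial_d_sample in the frame of cold_block between 0.041 and 0.059 m and y of vial_d_sample in the frame of cold_block between -0.009 and 0.009 m and z of vial_d_sample in the frame of cold_block below 0.018 m)) and ((x of vial_a_sample in the frame of cold_block between 0.001 and 0.019 m and y of vial_a_sample in the frame of cold_block between -0.009 and 0.009 m and z of vial_a_sample in the frame of cold_block below 0.018 m) or (x of vial_b_sample in the frame of cold_block between 0.001 and 0.019 m and y of vial_b_sample in the frame of cold_block between -0.009 and 0.009 m and z of vial_b_sample in the frame of cold_block below 0.018 m) or (x of vial_c_sample in the frame of cold_block between 0.001 and 0.019 m and y of vial_c_sample in the frame of cold_block between -0.009 and 0.009 m and z of vial_c_sample in the frame of cold_block below 0.018 m) or (x of vial_d_sample in the frame of cold_block between 0.001 and 0.019 m and y of vial_d_sample in the frame of cold_block between -0.009 and 0.009 m and z of vial_d_sample in the frame of cold_block below 0.018 m)) and ((x of vial_a_sample in the frame of cold_block between -0.039 and -0.021 m and y of vial_a_sample in the frame of cold_block between -0.009 and 0.009 m and z of vial_a_sample in the frame of cold_block below 0.018 m) or (x of vial_b_sample in the frame of cold_block between -0.039 and -0.021 m and y of vial_b_sample in the frame of cold_block between -0.009 and 0.009 m and z of vial_b_sample in the frame of cold_block below 0.018 m) or (x of vial_c_sample in the frame of cold_block between -0.039 and -0.021 m and y of vial_c_sample in the frame of cold_block between -0.009 and 0.009 m and z of vial_c_sample in the frame of cold_block below 0.018 m) or (x of vial_d_sample in the frame of cold_block between -0.039 and -0.021 m and y of vial_d_sample in the frame of cold_block between -0.009 and 0.009 m and z of vial_d_sample in the frame of cold_block below 0.018 m)) and ((x of vial_a_sample in the frame of cold_block between -0.079 and -0.061 m and y of vial_a_sample in the frame of cold_block between -0.009 and 0.009 m and z of vial_a_sample in the frame of cold_block below 0.018 m) or (x of vial_b_sample in the frame of cold_block between -0.079 and -0.061 m and y of vial_b_sample in the frame of cold_block between -0.009 and 0.009 m and z of vial_b_sample in the frame of cold_block below 0.018 m) or (x of vial_c_sample in the frame of cold_block between -0.079 and -0.061 m and y of vial_c_sample in the frame of cold_block between -0.009 and 0.009 m and z of vial_c_sample in the frame of cold_block below 0.018 m) or (x of vial_d_sample in the frame of cold_block between -0.079 and -0.061 m and y of vial_d_sample in the frame of cold_block between -0.009 and 0.009 m and z of vial_d_sample in the frame of cold_block below 0.018 m)) and angle between each of vial_a_sample, vial_b_sample, vial_c_sample, vial_d_sample's own z axis and vertical below 0.15 rad and linear speed of each of vial_a_sample, vial_b_sample, vial_c_sample, vial_d_sample below 0.02 m/s); the robot touches nothing.
It fails at once if a vial of the row is tipped by more than 0.6 rad (angle between any of vial_a_sample, vial_b_sample, vial_c_sample, vial_d_sample's own z axis and vertical above 0.6 rad).
It fails at once if the brown bottle, the short vial or the petri dish is shifted by more than 20 mm or tipped (distance of any of amber_bottle, short_vial, dish from where it was at the start of the episode above 0.02 m or angle between any of amber_bottle, short_vial, dish's own z axis and vertical above 0.4 rad).
It also fails if it takes over 122 s, if anything falls off the work surface, if the arm or the gripper's body presses on something with over 40 N, if the wrist force passes 120 N, or if a joint passes its speed limit or range.

## Robot

A 7-joint arm with a two-finger parallel gripper is mounted at the origin on a cart in front of the work surface, level with it; the furniture and walls round the work are solid. World frame = base frame: x ahead of the robot, y to its left, z up, the work surface at z = 0. Lengths are in m, angles in rad, forces in N, time in s.
With the tool pointing down it reaches from about 0.35 to 0.9 m from the base axis. Payload 8.1 kg.
Tool frame: the origin (TCP) lies on the centre line of the jaws, within the pads' length; the fingertips stand arm.tips_ahead ahead of it and the grasp point (between the pads) lies 8 mm behind it (arm.tips_ahead is the distance from the TCP to the fingertips, in m); z points along the fingers, y is the direction in which the jaws open and shut (so a half turn about z gives the same grasp; the last joint's range is limited). The gripper opens to 92 mm and grips with 3 to 60 N. Pads are 19 mm wide; open, the fingers measure 130 mm over their backs; the gripper's body (75 mm by 190 mm) begins 47 mm behind the grasp point.
Start: joints at [1.055, 0.434, 0.025, 1.573, -0.012, 1.134, -0.075], TCP at [0.251, -0.573, 0.238] pointing down, gripper open.
Joint ranges: [-2.62, 2.62], [-0.44, 2.09], [-1.27, 1.32], [0.08, 2.57], [-1.32, 4.46], [0.12, 2], [-2.74, 2.74]. Speed limits (rad/s): [2.22, 2.22, 3.01, 3.01, 3.14, 3.14, 3.14].

## Interface

Orientations are given as a rotation vector (axis times angle).
In Python, from cell import arm gives the robot as it stands. The module is installed in compiled form; this text tells all that it offers.
- The arm moves only by the tool jog_arm, never from a script. Its argument "moves" is a list of rows, each an object with "twist": the turn, a rotation vector about the tool's x, y, z in units of 10 degrees (1.0 is 10 degrees), a list of three; "xyz": the shift along the tool's x, y, z in units of 60 mm (1.0 is 60 mm), a list of three; "grip": the closure, from -1 (fully open) to 1 (shut). A call has 1 to 5 rows; each row is the pose to reach, as a shift and turn from the pose commanded when the call began, along the tool's axes at that moment; what a row does not reach only later rows make up. A row lasts 1/8 s, in which the tool goes at most 62.5 mm and 10.7 degrees, less where a joint would pass 70% of its speed; a pose out of reach is approached as far as the arm can. A call with a gripper value outside its range is refused whole. The fingers move at their own pace and stop on an object; "force" is the grip in N (left out, the last holds). Time passes only in rows, so rows that repeat a pose let the fingers close. It gives the time, the measured TCP pose, the force and the opening at its end, in the units of the state.
- arm.observe(): the state, without advancing time (a new reading comes with each control period).
- arm.get_image(name): name is "scene" or "top" or "wrist"; returns the picture (384x512x3 uint8, blue, green, red); there is no depth.
- arm.camera_params(name): a dict with "mtx" (3x3 intrinsics, pixels), "k1" (the pictures are not rectified: a ray, as slopes to the right and down, at radius r is drawn at 1 + k1 r^2 times it, then the intrinsics apply), "T" (4x4, takes a point from camera to world coordinates); the wrist camera has in their place "T_tool_cam" (4x4, takes a point from camera to tool coordinates, whose origin is the TCP and whose axes are the flange's). Camera axes: x right, y down, z forward; pixel columns grow to the right and rows downward; lengths in m; the calibration is good to about 2 mm. A picture is of the moment at which its call begins: read the wrist's pose just before it. camera_params takes no time and is no camera call.
- arm.sign_off(): hands the job in, once; it reports no verdict.
The state is a dict: "clock": time; "joints": joint angles; "dq": joint speeds; "joint_efforts": joint torques, N m; "position": TCP position; "ee_rot": TCP orientation; "force": force on the tool from outside, world axes, zero at the start; "ft_torque": the same for the moment, N m; "width": opening from 0.0 (shut) to 1.0 (fully open).
Only numpy, scipy, OpenCV 4.12 (cv2) and the standard library are available. Lean on these libraries where they do the work, as an engineer would, in place of code of your own. Each camera call takes 0.05 s, during which the arm holds its last target. There are 200 camera calls.

## Working session

There is one attempt and no reset: what is moved stays moved. The work goes in short steps, Python scripts to look and compute and a tool call to move; the robot and the scene stay as the last step left them, time stands still between calls to the robot, and variables do not carry over. Pictures are saved under pics/ and viewed, about 12 in all and at most 16, crops included, and the job is handed in when it is done.

Besides the shell and the picture viewer there is one more tool, called after "Call:" by a JSON object that holds its "name" and its "arguments", one argument or row to a line. jog_arm: Moves the arm, as the interface text tells. Its arguments: {"type":"object","properties":{"moves":{"type":"array","items":{"type":"object","properties":{"twist":{"type":"array","items":{"type":"number"}},"xyz":{"type":"array","items":{"type":"number"}},"grip":{"type":"number"}}}},"force":{"type":"number"}},"required":["moves"]}

```bash
mkdir -p pics; cat > h.py <<'E'
import numpy as np, cv2
from cell import arm
from scipy.spatial.transform import Rotation as R
def ray(P,T,uv):
    K=P['mtx'];k=P['k1']
    d=np.array([(uv[0]-K[0,2])/K[0,0],(uv[1]-K[1,2])/K[1,1]]);s=d.copy()
    for _ in range(20): s=d/(1+k*(s@s))
    return T[:3,3],T[:3,:3]@np.array([s[0],s[1],1.])
def plane(P,T,uv,z):
    o,d=ray(P,T,uv);return o+d*(z-o[2])/d[2]
def proj(P,T,X):
    K=P['mtx'];c=np.linalg.inv(T)@np.append(X,1);s=c[:2]/c[2];s=s*(1+P['k1']*(s@s))
    return np.array([s[0]*K[0,0]+K[0,2],s[1]*K[1,1]+K[1,2]])
def tri(rays):
    A=0;b=0
    for o,d in rays:
        d=d/np.linalg.norm(d);M=np.eye(3)-np.outer(d,d);A=A+M;b=b+M@o
    return np.linalg.solve(A,b)
def wristT():
    s=arm.observe();T=np.eye(4);T[:3,:3]=R.from_rotvec(s['ee_rot']).as_matrix();T[:3,3]=s['position']
    return T@arm.camera_params('wrist')['T_tool_cam']
E
python3 - <<'E'
from h import *
np.set_printoptions(precision=4,suppress=True)
print(arm.observe(),arm.tips_ahead)
for n in('scene','top'):
    im=arm.get_image(n);cv2.imwrite(f'pics/{n}0.png',im);p=arm.camera_params(n);print(n,p)
print(arm.camera_params('wrist'));T=wristT();im=arm.get_image('wrist');cv2.imwrite('pics/w0.png',im)
E
```

```text
{'clock': 0.0, 'joints': array([ 1.0554,  0.4352,  0.025 ,  1.5741, -0.0116,  1.134 , -0.0751]), 'dq': array([-0.0004,  0.0008,  0.0003,  0.0002, -0.0009,  0.0012, -0.0019]), 'joint_efforts': array([ -0.0008, -66.786 ,   0.9846, -31.4465,  -0.0608,   0.0426,
         0.0002]), 'position': array([ 0.2505, -0.5721,  0.2369]), 'ee_rot': array([-3.0734, -0.6434,  0.0007]), 'force': array([0.7903, 0.0065, 0.1656]), 'ft_torque': array([ 0.0352, -0.0012, -0.075 ]), 'width': 1.0023584533651713} 0.011
scene {'mtx': array([[429.1797,   0.    , 250.0564],
       [  0.    , 429.1797, 189.5139],
       [  0.    ,   0.    ,   1.    ]]), 'k1': -0.10194836277646514, 'T': array([[ 0.7176, -0.3109,  0.6232, -0.3011],
       [-0.6964, -0.3325,  0.636 , -0.8331],
       [ 0.0095, -0.8904, -0.4551,  0.6182],
       [ 0.    ,  0.    ,  0.    ,  1.    ]])}
top {'mtx': array([[446.3152,   0.    , 255.0409],
       [  0.    , 446.3152, 202.4739],
       [  0.    ,   0.    ,   1.    ]]), 'k1': -0.14860611826879458, 'T': array([[-0.0025, -0.9963,  0.0856,  0.3863],
       [-0.9997,  0.0045,  0.0235, -0.0385],
       [-0.0238, -0.0855, -0.9961,  1.3449],
       [ 0.    ,  0.    ,  0.    ,  1.    ]])}
{'mtx': array([[301.1058,   0.    , 256.1759],
       [  0.    , 301.1058, 193.3913],
       [  0.    ,   0.    ,   1.    ]]), 'k1': -0.004066054010838741, 'T_tool_cam': array([[-0.0001, -0.9678, -0.2518,  0.0674],
       [ 1.    ,  0.    , -0.0002,  0.0002],
       [ 0.0002, -0.2518,  0.9678, -0.1473],
       [ 0.    ,  0.    ,  0.    ,  1.    ]])}
```

View pics/top0.png

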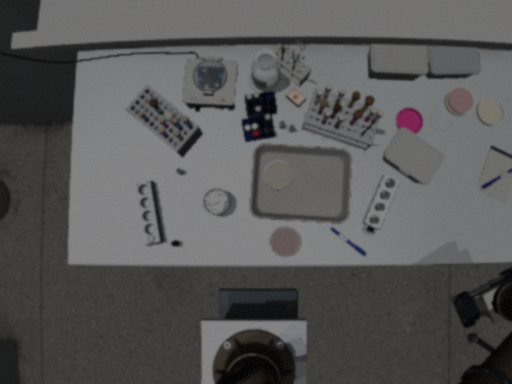

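View pics/scene0.png

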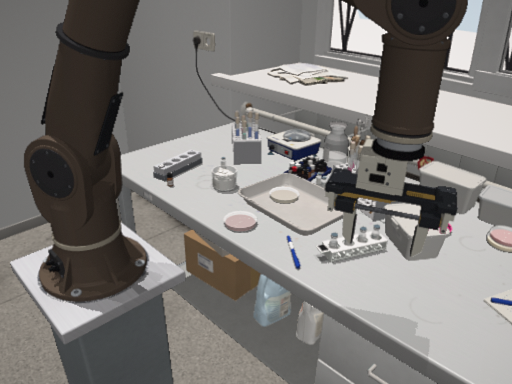

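The top view shows the rack at about (381,203), with the dark tab at its near end (370,230). The block is at about (150,212), the pot at (217,202) and the brown bottle at (176,243). Next I enlarge both ends.

```bash
python3 - <<'E'
from h import *
im=cv2.imread('pics/top0.png')
a=cv2.resize(im[160:270,110:200],None,fx=5,fy=5,interpolation=cv2.INTER_CUBIC)
b=cv2.resize(im[160:270,345:414],None,fx=5,fy=5,interpolation=cv2.INTER_CUBIC)
cv2.imwrite('pics/crop1.png',np.clip(np.hstack([a,b]).astype(float)*1.3,0,255).astype('uint8'))
E
```

```text
(no output)
```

View pics/crop1.png

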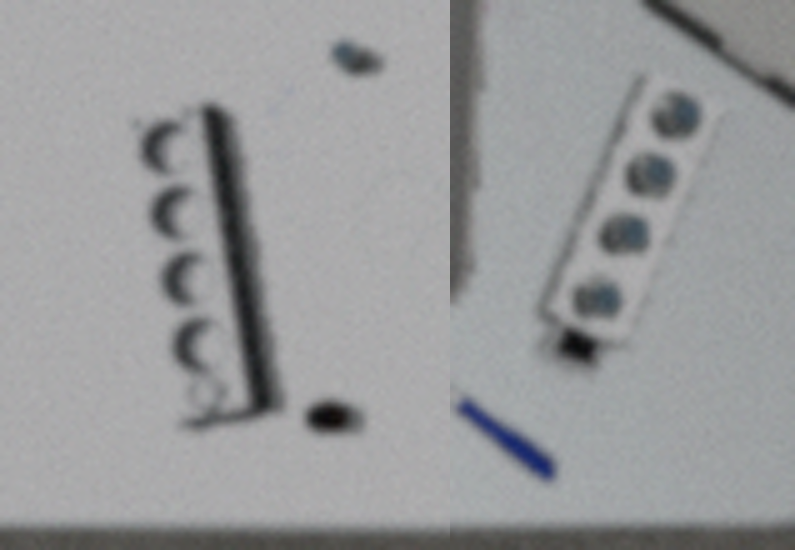

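View pics/w0.png

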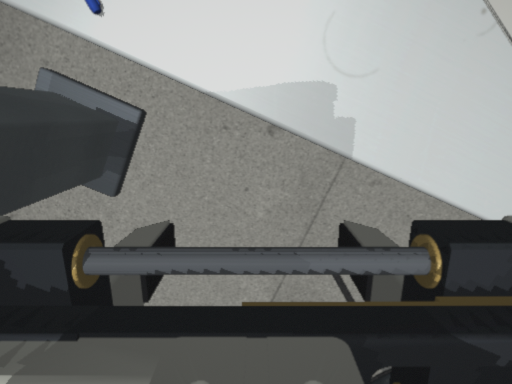

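The crop shows the block's dial ring at the near end, around top px (151,238), and the wells running away from it. The rack's tab is also at the near end, so the weakest vial is the far one, around (390,183).

```bash
python3 - <<'E'
from h import *
np.set_printoptions(precision=4,suppress=True)
P=arm.camera_params('top');S=arm.camera_params('scene')
print('caps');
for u,v in [(390.2,183),(385,195),(379.8,207),(374.4,219.5)]: 
    X=plane(P,P['T'],(u,v),.06);print(X,proj(S,S['T'],X))
print('wells')
for cx,cy in [(168,148),(178,212),(189,278),(200,345),(205,392)]:
    X=plane(P,P['T'],(110+cx/5,160+cy/5),.041);print(X,proj(S,S['T'],X))
print('bottle',plane(P,P['T'],(110+330/5,160+417/5),.043),'short',plane(P,P['T'],(110+350/5,160+53/5),.03),'pot',plane(P,P['T'],(217,202),.05))
im=cv2.imread('pics/scene0.png')
a=cv2.resize(im[145:195,145:245],None,fx=5,fy=5,interpolation=cv2.INTER_CUBIC)
b=cv2.resize(im[215:265,310:410],None,fx=5,fy=5,interpolation=cv2.INTER_CUBIC)
cv2.imwrite('pics/crop2.png',np.vstack([a,b]))
E
```

```text
caps
[ 0.552  -0.4033  0.06  ] [373.564  225.2049]
[ 0.5169 -0.3868  0.06  ] [360.1604 227.8611]
[ 0.4819 -0.3704  0.06  ] [346.5205 230.5737]
[ 0.4457 -0.3536  0.06  ] [332.065  233.4697]
wells
[0.5384 0.3251 0.041 ] [191.1343 152.3552]
[0.5    0.3182 0.041 ] [183.5246 155.7408]
[0.4607 0.3109 0.041 ] [175.4875 159.3743]
[0.4209 0.3036 0.041 ] [167.0238 163.175 ]
[0.3931 0.3002 0.041 ] [160.626  165.7719]
bottle [0.3787 0.2246 0.043 ] short [0.5964 0.2177 0.03  ] pot [0.4995 0.1033 0.05  ]
```

View pics/crop2.png

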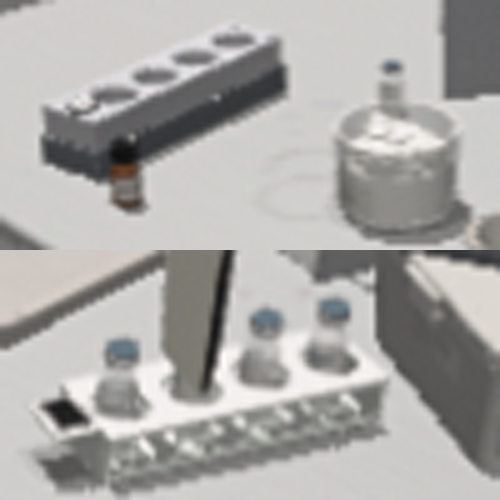

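The scene view matches the top-view wells to within about 1 px and the caps to within about 3 px. I move above the rack for a close look.

Call:
{"name": "jog_arm", "arguments": {
  "moves": [
    {"xyz": [1.0,-0.25,0.05],"twist": [0,0,1],"grip": -1},
    {"xyz": [2.0,-0.5,0.1],"twist": [0,0,2],"grip": -1},
    {"xyz": [3.0,-0.75,0.15],"twist": [0,0,3],"grip": -1},
    {"xyz": [4.0,-1.0,0.2],"twist": [0,0,4],"grip": -1},
    {"xyz": [5.0,-1.28,0.2],"twist": [0,0,4.86],"grip": -1}
  ]
}}

```text
clock: 0.78
position: [0.4959, -0.3804, 0.2253]
ee_rot: [3.065, -0.687, -0.001]
force: [0.8, -0.6, -0.5]
width: 0.999
```

Call:
{"name": "jog_arm", "arguments": {
  "moves": [
    {"xyz": [0,0,0],"grip": -1},
    {"xyz": [0,0,0],"grip": -1},
    {"xyz": [0,0,0],"grip": -1}
  ]
}}

```text
invalid input at $.moves[0]: expected keys twist, xyz, grip
```

```bash
python3 - <<'E'
from h import *
np.set_printoptions(precision=4,suppress=True)
s=arm.observe();print(s['clock'],s['position'],s['ee_rot'],s['joints'])
T=wristT();np.save('T1.npy',T);im=arm.get_image('wrist');cv2.imwrite('pics/w1.png',im)
E
```

```text
0.775 [ 0.4959 -0.3804  0.2253] [ 3.0655 -0.6872 -0.0009] [ 0.4742  0.4441  0.1378  1.5966 -0.0658  1.1061 -1.3835]
```

View pics/w1.png

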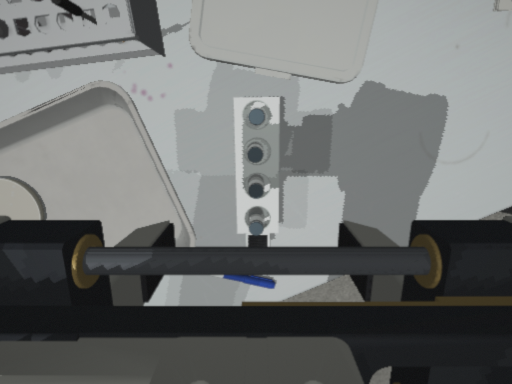

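The wrist view shows the four caps in one column, at about (257,116), (256,154), (256,188) and (256,226), with the tab below them. The jaws are nearly square to the row. I triangulate the caps with the top and scene views.

```bash
python3 - <<'E'
from h import *
np.set_printoptions(precision=4,suppress=True)
T=np.load('T1.npy');W=arm.camera_params('wrist');P=arm.camera_params('top');S=arm.camera_params('scene')
def blobs(f,x0,x1,y0,y1,th,mn):
    im=cv2.imread(f)[y0:y1,x0:x1].astype(int);m=((im[:,:,0]-im[:,:,2])>th).astype('uint8')
    n,_,st,c=cv2.connectedComponentsWithStats(m)
    return [(c[i]+[x0,y0],st[i,4],st[i,2:4]) for i in range(1,n) if st[i,4]>=mn]
w=blobs('pics/w1.png',235,280,95,240,18,20);t=blobs('pics/top0.png',365,400,175,228,14,6);s=blobs('pics/scene0.png',325,385,215,245,14,6)
for n,b in(('w',w),('t',t),('s',s)):
    print(n)
    for x in b: print(*x)
man_t=[(390.2,183),(385,195),(379.8,207),(374.4,219.5)]
man_w=[(257,116),(256,154),(256,188),(256,226)]
for a,b in zip(man_w,man_t):
    print(tri([ray(W,T,a),ray(P,P['T'],b)]),plane(W,T,a,.061))
print('box',tri([ray(P,P['T'],(428,183)),ray(W,T,(357,80))]),tri([ray(P,P['T'],(385,155)),ray(W,T,(190,45))]))
E
```

```text
w
[256.1471 116.2235] 170 [15 15]
[255.6696 228.4609] 115 [12 12]
t
[392. 182.] 9 [3 3]
[386.3333 193.6667] 6 [3 3]
[381.6 205.6] 10 [4 4]
[376. 219.] 9 [3 3]
s
[376.4286 225.8571] 14 [6 3]
[362.8571 228.0714] 14 [5 3]
[334.1875 234.    ] 16 [6 3]
[ 0.5553 -0.4099  0.0365] [ 0.5556 -0.4097  0.061 ]
[ 0.5191 -0.3917  0.0411] [ 0.5216 -0.3926  0.061 ]
[ 0.4838 -0.3753  0.0397] [ 0.4889 -0.3771  0.061 ]
[ 0.446  -0.3566  0.0487] [ 0.45   -0.3588  0.061 ]
box [ 0.5462 -0.4988  0.1064] [ 0.6312 -0.3826  0.0918]
```

```bash
python3 - <<'E'
from h import *
np.set_printoptions(precision=4,suppress=True)
T=np.load('T1.npy');W=arm.camera_params('wrist');P=arm.camera_params('top');S=arm.camera_params('scene')
for w,t,s in [((256.1,116.2),(392,182),(376.4,225.9)),((255.7,154),(386.3,193.7),(362.9,228)),((255.7,228.4),(376,219),(334.2,234))]:
    r=[ray(W,T,w),ray(P,P['T'],t),ray(S,S['T'],s)]
    print(tri(r),tri(r[::2]),tri(r[1:]),tri(r[:2]))
    X=tri(r);print(proj(W,T,X)-w,proj(P,P['T'],X)-t,proj(S,S['T'],X)-s)
a=plane(W,T,(256.1,116.2),.061);b=plane(W,T,(255.7,228.4),.061);print(a,b,np.linalg.norm(a-b),np.degrees(np.arctan2(*(a-b)[1::-1])))
E
```

```text
[ 0.5556 -0.4091  0.059 ] [ 0.5559 -0.409   0.0589] [ 0.5553 -0.4093  0.0592] [ 0.5555 -0.409   0.0588]
[0.3598 0.1221] [ 0.0026 -0.1526] [-0.1399  0.0037]
[ 0.5213 -0.3916  0.0595] [ 0.5215 -0.392   0.0599] [ 0.5211 -0.3913  0.0597] [ 0.5211 -0.392   0.0554]
[-0.3884  0.5071] [ 0.2439 -0.1984] [-0.1046  0.131 ]
[ 0.4473 -0.358   0.0602] [ 0.4476 -0.3577  0.06  ] [ 0.4473 -0.3585  0.0601] [ 0.4474 -0.3576  0.0614]
[ 0.7154 -0.3319] [-0.1085 -0.0816] [-0.2346 -0.1279]
[ 0.5558 -0.4088  0.061 ] [ 0.4476 -0.3573  0.061 ] 0.11987979018874906 -25.489337270921
```

All three views agree: the cap tops stand at about 0.060 m, the ends are 0.1199 m apart, and the row heads -25.5°. The grey box beside the weakest vial may be about 0.1 m high, which is close to where the gripper body would be. I'll turn the tool parallel to the box edge, go above the first vial and check.

Call:
{"name": "jog_arm", "arguments": {
  "moves": [
    {"xyz": [0.7,0,0.7],"twist": [0,0,0.7],"grip": -1},
    {"xyz": [1.1,0,1.4],"twist": [0,0,1.1],"grip": -1},
    {"xyz": [1.1,0,1.4],"twist": [0,0,1.1],"grip": -0.3},
    {"xyz": [1.1,0,1.4],"twist": [0,0,1.1],"grip": -0.3},
    {"xyz": [1.1,0,1.4],"twist": [0,0,1.1],"grip": -0.3}
  ]
}}

```text
clock: 1.45
position: [0.5545, -0.4105, 0.1438]
ee_rot: [2.987, -0.969, 0.004]
force: [-0.0, -0.4, 0.4]
width: 0.723
```

```bash
python3 - <<'E'
from h import *
np.set_printoptions(precision=4,suppress=True)
s=arm.observe();print(s['clock'],s['position'],s['ee_rot'],s['width'])
T=wristT();np.save('T2.npy',T);im=arm.get_image('wrist');cv2.imwrite('pics/w2.png',im)
W=arm.camera_params('wrist');print(proj(W,T,[.5557,-.409,.06]))
for z in(0,.06,.1): print(proj(W,T,[.5462,-.4988,z]))
E
```

```text
1.45 [ 0.5545 -0.4105  0.1438] [ 2.9875 -0.9695  0.0041] 0.7232296701679145
[253.7784 202.5463]
[336.0096 139.7595]
[356.2822 145.758 ]
[376.6483 151.7873]
```

View pics/w2.png

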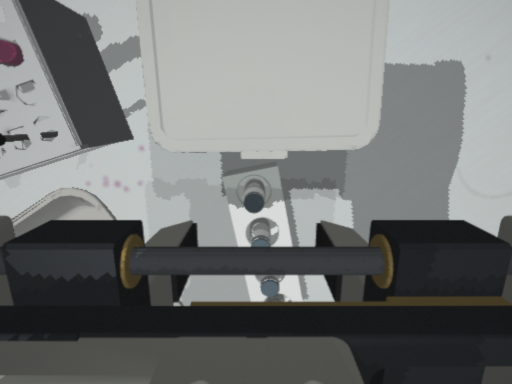

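The view shows the box edge horizontal at v≈150, parallel to the jaws. The cap is at (255,202), as predicted (254,202.5).

```bash
python3 - <<'E'
from h import *
np.set_printoptions(precision=4,suppress=True)
W=arm.camera_params('wrist');T1=np.load('T1.npy');T2=np.load('T2.npy')
for a,b in [((273,72),(265,153)),((357,80),(365,150)),((192,47),(150,135))]:
    X=tri([ray(W,T1,a),ray(W,T2,b)]);print(X,proj(W,T1,X)-a,proj(W,T2,X)-b)
s=arm.observe();M=R.from_rotvec(s['ee_rot']).as_matrix();print(M)
for X in([.5557,-.409,.060],): print(M.T@(np.array(X)-s['position'])/.06)
for u in [(165,150),(365,150)]:
  for z in (.08,.1): print((M.T@(plane(W,T2,u,z)-s['position'])))
E
```

```text
[ 0.5847 -0.4398  0.0774] [0.2339 0.0445] [-0.3082  0.0011]
[ 0.5473 -0.4988  0.0912] [-4.3201  0.4054] [ 5.7295 -1.1129]
[ 0.6411 -0.3801  0.0654] [-2.7022 -2.2985] [3.9973 1.8061]
[[ 0.8094 -0.5872  0.0022]
 [-0.5872 -0.8094 -0.0014]
 [ 0.0026 -0.0002 -1.    ]]
[-0.0012 -0.0287  1.3953]
[ 0.044  -0.0635  0.0638]
[ 0.0462 -0.0575  0.0439]
[0.044  0.0763 0.0638]
[0.0462 0.069  0.0438]
```

The box rim is about 0.08 m high and 44 mm ahead, clear of the body's 37.5 mm half-width. I descend and grasp.

Call:
{"name": "jog_arm", "arguments": {
  "moves": [
    {"xyz": [0,-0.03,0.7],"twist": [0,0,0],"grip": -0.3},
    {"xyz": [0,-0.03,1.3],"twist": [0,0,0],"grip": -0.3},
    {"xyz": [0,-0.03,1.58],"twist": [0,0,0],"grip": -0.3},
    {"xyz": [0,-0.03,1.58],"twist": [0,0,0],"grip": -0.3},
    {"xyz": [0,-0.03,1.58],"twist": [0,0,0],"grip": -0.3}
  ]
}}

```text
clock: 2.12
position: [0.5565, -0.409, 0.0488]
ee_rot: [2.987, -0.97, 0.004]
force: [0.2, 0.2, 1.0]
width: 0.649
```

Call:
{"name": "jog_arm", "arguments": {
  "force": 15,
  "moves": [
    {"xyz": [0,0,0],"twist": [0,0,0],"grip": 0.7},
    {"xyz": [0,0,0],"twist": [0,0,0],"grip": 0.7},
    {"xyz": [0,0,0],"twist": [0,0,0],"grip": 0.7},
    {"xyz": [0,0,0],"twist": [0,0,0],"grip": 0.7},
    {"xyz": [0,0,0],"twist": [0,0,0],"grip": 0.7}
  ]
}}

```text
clock: 2.75
position: [0.5556, -0.4082, 0.0469]
ee_rot: [2.988, -0.97, -0.0]
force: [0.1, -0.8, -0.2]
width: 0.207
```

Call:
{"name": "jog_arm", "arguments": {
  "moves": [
    {"xyz": [0,0,-0.4],"twist": [0,0,0],"grip": 0.7},
    {"xyz": [0,0,-1.2],"twist": [0,0,0],"grip": 0.7},
    {"xyz": [0,0,-2.0],"twist": [0,0,0],"grip": 0.7},
    {"xyz": [-0.6,-0.57,-2.0],"twist": [0,0,0],"grip": 0.7},
    {"xyz": [-1.2,-1.13,-2.0],"twist": [0,0,0],"grip": 0.7}
  ]
}}

```text
clock: 3.38
position: [0.5371, -0.3104, 0.1675]
ee_rot: [2.988, -0.971, 0.002]
force: [0.9, 1.6, 0.1]
width: 0.207
```

Call:
{"name": "jog_arm", "arguments": {
  "moves": [
    {"xyz": [-0.7,-0.66,0],"twist": [0,0,0],"grip": 0.7},
    {"xyz": [-1.4,-1.32,0],"twist": [0,0,0],"grip": 0.7},
    {"xyz": [-2.1,-1.98,0],"twist": [0,0,0],"grip": 0.7},
    {"xyz": [-2.8,-2.64,0],"twist": [0,0,0],"grip": 0.7},
    {"xyz": [-3.5,-3.3,0],"twist": [0,0,0],"grip": 0.7}
  ]
}}

```text
clock: 4.0
position: [0.4829, -0.0258, 0.1672]
ee_rot: [-2.988, 0.97, -0.001]
force: [2.0, -0.4, 0.1]
width: 0.206
```

Call:
{"name": "jog_arm", "arguments": {
  "moves": [
    {"xyz": [-0.7,-0.66,0],"twist": [0,0,-0.9],"grip": 0.7},
    {"xyz": [-1.4,-1.32,0],"twist": [0,0,-1.8],"grip": 0.7},
    {"xyz": [-2.1,-1.98,0],"twist": [0,0,-2.7],"grip": 0.7},
    {"xyz": [-2.8,-2.64,0],"twist": [0,0,-3.6],"grip": 0.7},
    {"xyz": [-3.5,-3.3,0],"twist": [0,0,-4.6],"grip": 0.7}
  ]
}}

```text
clock: 4.62
position: [0.4292, 0.2578, 0.1672]
ee_rot: [-3.129, -0.283, -0.001]
force: [1.0, 0.1, 0.2]
width: 0.208
```

Call:
{"name": "jog_arm", "arguments": {
  "moves": [
    {"xyz": [0,0,0],"twist": [0,0,0],"grip": 0.7},
    {"xyz": [0,0,0],"twist": [0,0,0],"grip": 0.7}
  ]
}}

```text
clock: 4.88
position: [0.4297, 0.2554, 0.1668]
ee_rot: [3.129, 0.273, -0.0]
force: [-0.1, -0.7, -0.1]
width: 0.208
```

```bash
python3 - <<'E'
from h import *
np.set_printoptions(precision=4,suppress=True)
s=arm.observe();print(s['clock'],s['position'],s['ee_rot'],s['width'],s['joints'])
T=wristT();np.save('T3.npy',T);im=arm.get_image('wrist');cv2.imwrite('pics/w3.png',im)
W=arm.camera_params('wrist')
for X in [( 0.5384,0.3251,.041),(.5,.3182,.041),(.4607,.3109,.041),(.4209,.3036,.041),(.3931,.3,.041)]: print(proj(W,T,X))
E
```

```text
4.875 [0.4297 0.2554 0.1668] [ 3.1289  0.2734 -0.0004] 0.2083132613556866 [-0.4942  0.3223 -0.1881  1.9501  0.0778  0.8766 -2.1192]
[196.2904  51.1169]
[198.6748  99.9326]
[201.2119 146.3279]
[203.5081 189.9353]
[203.468  218.3111]
```

View pics/w3.png

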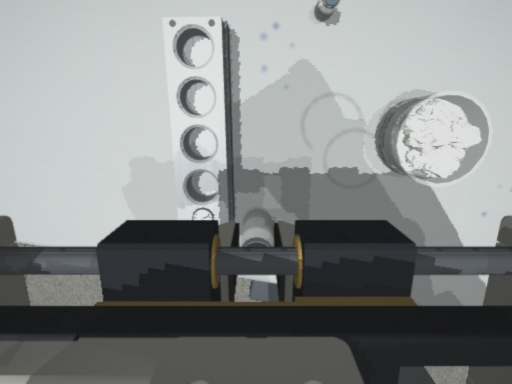

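The wells are at about (194,47), (198,98), (199,142) and (203,185), and the dial at (203,216). That is about 4 px from the prediction. Next I fit the rims.

```bash
python3 - <<'E'
from h import *
np.set_printoptions(precision=4,suppress=True)
T=np.load('T3.npy');W=arm.camera_params('wrist');S=arm.camera_params('scene');P=arm.camera_params('top')
im=cv2.imread('pics/w3.png');g=cv2.cvtColor(im,6)
c=cv2.HoughCircles(cv2.GaussianBlur(g,(3,3),0)[15:215,160:235],cv2.HOUGH_GRADIENT,1,30,param1=120,param2=14,minRadius=15,maxRadius=24)
c=c[0]+[160,15,0] if c is not None else [];print(c)
c=sorted([tuple(x) for x in c],key=lambda x:x[1])
sc=[(192.4,153),(184,156.2),(176,160),(167.8,164)]
for x,s in zip(c,sc):
    Xs=tri([ray(W,T,x[:2]),ray(S,S['T'],s)]);print(x,plane(W,T,x[:2],.041),Xs)
cv2.imwrite('pics/c4.png',cv2.resize(im[15:225,160:240],None,fx=2.8,fy=2.8,interpolation=cv2.INTER_CUBIC))
s=arm.observe();print(R.from_rotvec(s['ee_rot']).as_matrix())
E
```

```text
[[192.5  44.5  21. ]
 [198.5  96.5  18.5]
 [198.5 144.5  19.6]
 [201.5 185.5  16.6]]
(np.float64(192.5), np.float64(44.5), np.float64(21.0)) [0.5429 0.3288 0.041 ] [0.545  0.3293 0.0354]
(np.float64(198.5), np.float64(96.5), np.float64(18.5)) [0.5028 0.3187 0.041 ] [0.5028 0.3193 0.0382]
(np.float64(198.5), np.float64(144.5), np.float64(19.600000381469727)) [0.4619 0.3135 0.041 ] [0.4626 0.3132 0.0376]
(np.float64(201.5), np.float64(185.5), np.float64(16.600000381469727)) [0.4248 0.306  0.041 ] [0.4243 0.3061 0.0364]
[[ 0.9851  0.172  -0.0002]
 [ 0.172  -0.9851 -0.0011]
 [-0.0004  0.001  -1.    ]]
```

View pics/c4.png

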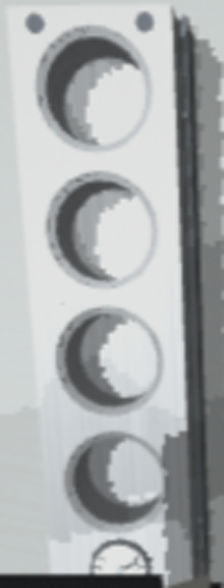

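The rims by eye give centres of (193.6,46), (196.4,96.4), (198.6,143.6) and (201,186.4) px. I fit the row with the known 40 mm pitch.

```bash
python3 - <<'E'
from h import *
np.set_printoptions(precision=4,suppress=True)
T=np.load('T3.npy');W=arm.camera_params('wrist')
X=np.array([plane(W,T,u,.041)[:2] for u in [(201,186.4),(198.6,143.6),(196.4,96.4),(193.6,46)]]);print(X,np.linalg.norm(np.diff(X,axis=0),axis=1))
d=X-X.mean(0);v=np.linalg.svd(d)[2][0];v*=np.sign(v[0]);print(v,np.degrees(np.arctan2(v[1],v[0])))
Wl=[X.mean(0)+v*k for k in(-.06,-.02,.02,.06)];print(np.array(Wl))
s=arm.observe();M=R.from_rotvec(s['ee_rot']).as_matrix();print(M.T@(np.append(Wl[0],.058)-s['position'])/.06)
E
```

```text
[[0.4239 0.3063]
 [0.4627 0.3135]
 [0.5026 0.3205]
 [0.5419 0.3278]] [0.0395 0.0405 0.04  ]
[0.984  0.1782] 10.262821515600761
[[0.4237 0.3064]
 [0.4631 0.3135]
 [0.5024 0.3206]
 [0.5418 0.3277]]
[ 0.0469 -0.8678  1.8116]
```

The fit is consistent: pitches are 39.5 to 40.5 mm and the heading is 10.3°. I shift over the dial well and lower.

Call:
{"name": "jog_arm", "arguments": {
  "moves": [
    {"xyz": [0.05,-0.87,0],"twist": [0,0,0],"grip": 0.7},
    {"xyz": [0.05,-0.87,0.3],"twist": [0,0,0],"grip": 0.7},
    {"xyz": [0.05,-0.87,0.9],"twist": [0,0,0],"grip": 0.7},
    {"xyz": [0.05,-0.87,1.0],"twist": [0,0,0],"grip": 0.7},
    {"xyz": [0.05,-0.87,1.0],"twist": [0,0,0],"grip": 0.7}
  ]
}}

```text
clock: 5.55
position: [0.424, 0.307, 0.1072]
ee_rot: [3.129, 0.272, -0.0]
force: [0.5, -0.8, 0.7]
width: 0.211
```

```bash
python3 - <<'E'
from h import *
np.set_printoptions(precision=4,suppress=True)
s=arm.observe();print(s['clock'],s['position'],s['ee_rot'],s['width'])
M=R.from_rotvec(s['ee_rot']).as_matrix();print(M.T@(np.array([.4237,.3064,.058])-s['position'])/.06)
T=wristT();im=arm.get_image('wrist');cv2.imwrite('pics/w4.png',im)
cv2.imwrite('pics/s4.png',cv2.resize(arm.get_image('scene')[110:200,120:240],None,fx=5,fy=5))
E
```

```text
5.55 [0.424  0.307  0.1072] [ 3.1292  0.2719 -0.0004] 0.210533973917714
[-0.0066  0.0092  0.8205]
```

View pics/s4.png

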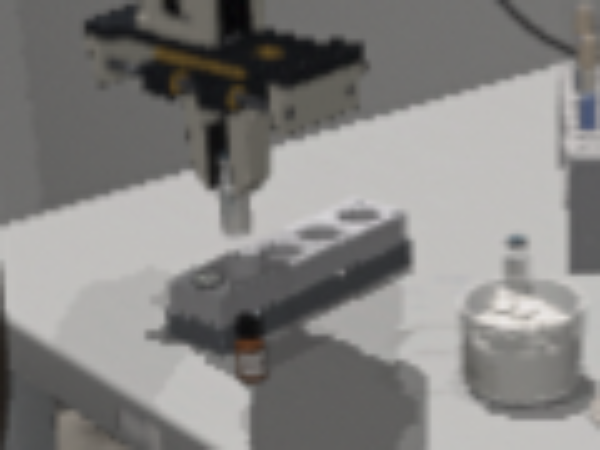

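The vial hangs upright over the well next to the dial, at crop (235,215). Now I lower and release.

Call:
{"name": "jog_arm", "arguments": {
  "moves": [
    {"xyz": [0,0.01,0.25],"twist": [0,0,0],"grip": 0.7},
    {"xyz": [0,0.01,0.5],"twist": [0,0,0],"grip": 0.7},
    {"xyz": [0,0.01,0.7],"twist": [0,0,0],"grip": 0.7},
    {"xyz": [0,0.01,0.82],"twist": [0,0,0],"grip": 0.7},
    {"xyz": [0,0.01,0.82],"twist": [0,0,0],"grip": 0.7}
  ]
}}

```text
clock: 6.28
position: [0.4233, 0.3072, 0.057]
ee_rot: [3.129, 0.275, -0.002]
force: [-0.4, -0.7, -0.2]
width: 0.208
```

Call:
{"name": "jog_arm", "arguments": {
  "moves": [
    {"xyz": [0,0,0],"twist": [0,0,0],"grip": 0.3},
    {"xyz": [0,0,0],"twist": [0,0,0],"grip": -0.3},
    {"xyz": [0,0,0],"twist": [0,0,0],"grip": -0.3},
    {"xyz": [0,0,0],"twist": [0,0,0],"grip": -0.3}
  ]
}}

```text
clock: 6.78
position: [0.4237, 0.3075, 0.0579]
ee_rot: [-3.129, -0.275, -0.0]
force: [-0.6, -0.1, -0.4]
width: 0.592
```

Call:
{"name": "jog_arm", "arguments": {
  "moves": [
    {"xyz": [0,0,-0.5],"twist": [0,0,0],"grip": -0.3},
    {"xyz": [0,0,-1.2],"twist": [0,0,0],"grip": -0.3},
    {"xyz": [0,0,-1.9],"twist": [0,0,0],"grip": -0.3},
    {"xyz": [0,0.2,-1.9],"twist": [0,0,0],"grip": -0.3},
    {"xyz": [0,0.5,-1.9],"twist": [0,0,0],"grip": -0.3}
  ]
}}

```text
clock: 7.4
position: [0.4286, 0.277, 0.1713]
ee_rot: [3.129, 0.276, -0.0]
force: [0.1, -0.5, -0.0]
width: 0.647
```

```bash
python3 - <<'E'
from h import *
np.set_printoptions(precision=4,suppress=True)
s=arm.observe();print(s['clock'],s['position'],s['ee_rot'],s['width'])
T=wristT();np.save('T5.npy',T);im=arm.get_image('wrist');cv2.imwrite('pics/w5.png',im)
W=arm.camera_params('wrist')
print(proj(W,T,[.4237,.3064,.070]))
M=R.from_rotvec(s['ee_rot']).as_matrix();print(M.T@(np.array([.5196,-.3917,.168])-s['position'])/.06)
cv2.imwrite('pics/c5.png',np.hstack([cv2.resize(im[60:250,140:300],None,fx=2.5,fy=2.5),cv2.resize(arm.get_image('scene')[130:200,145:215],(400,475))[:475]]))
E
```

```text
7.4 [0.4286 0.277  0.1713] [ 3.1291  0.2762 -0.0004] 0.6465406463055511
[221.1563 196.1252]
[-0.4597 11.2389  0.0578]
```

View pics/c5.png

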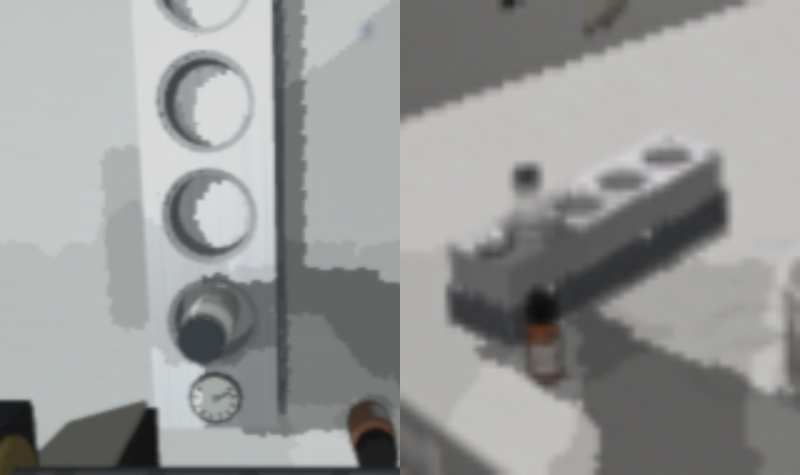

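The cap is at the predicted pixel (221,196), so the first vial is fully down. I go back to the rack for the second.

Call:
{"name": "jog_arm", "arguments": {
  "moves": [
    {"xyz": [0,1,0],"twist": [0,0,0],"grip": -0.3},
    {"xyz": [-0.1,2,0],"twist": [0,0,0],"grip": -0.3},
    {"xyz": [-0.1,3,0],"twist": [0,0,0],"grip": -0.3},
    {"xyz": [-0.2,4,0],"twist": [0,0,0],"grip": -0.3},
    {"xyz": [-0.2,5,0],"twist": [0,0,0],"grip": -0.3}
  ]
}}

```text
clock: 8.12
position: [0.4685, -0.0216, 0.1708]
ee_rot: [-3.129, -0.275, 0.003]
force: [1.5, -0.3, -0.7]
width: 0.652
```

Call:
{"name": "jog_arm", "arguments": {
  "moves": [
    {"xyz": [0,1,0],"twist": [0,0,0.8],"grip": -0.3},
    {"xyz": [-0.1,2,0],"twist": [0,0,1.6],"grip": -0.3},
    {"xyz": [-0.1,3,0],"twist": [0,0,2.4],"grip": -0.3},
    {"xyz": [-0.2,4,0],"twist": [0,0,3.2],"grip": -0.3},
    {"xyz": [-0.24,5,0],"twist": [0,0,3.56],"grip": -0.3}
  ]
}}

```text
clock: 8.75
position: [0.5068, -0.3192, 0.1705]
ee_rot: [-3.062, 0.7, 0.003]
force: [1.1, 0.4, 0.4]
width: 0.651
```

```bash
cat >> h.py <<'E'
def rel(X):
    s=arm.observe();M=R.from_rotvec(s['ee_rot']).as_matrix()
    print(s['clock'],s['position'].round(4),'yaw',np.degrees(np.arctan2(M[1,0],M[0,0])).round(1),'w',round(s['width'],3),'d',(M.T@(np.array(X)-s['position'])/.06).round(3))
E
python3 -c "
from h import *
rel([.5205,-.392,.049])"
```

```text
8.75 [ 0.5068 -0.3192  0.1705] yaw -25.8 w 0.651 d [0.736 0.993 2.023]
```

Call:
{"name": "jog_arm", "arguments": {
  "moves": [
    {"xyz": [0.37,0.5,0],"twist": [0,0,0],"grip": -0.3},
    {"xyz": [0.73,1.0,0.2],"twist": [0,0,0],"grip": -0.3},
    {"xyz": [0.73,1.0,0.7],"twist": [0,0,0],"grip": -0.3},
    {"xyz": [0.73,1.0,0.7],"twist": [0,0,0],"grip": -0.3},
    {"xyz": [0.73,1.0,0.7],"twist": [0,0,0],"grip": -0.3}
  ]
}}

```text
clock: 9.38
position: [0.5213, -0.39, 0.1298]
ee_rot: [-3.064, 0.694, 0.001]
force: [-0.8, -1.0, 0.0]
width: 0.648
```

```bash
python3 - <<'E'
from h import *
T=wristT();W=arm.camera_params('wrist');rel([.5205,-.392,.049]);im=arm.get_image('wrist');cv2.imwrite('pics/w6.png',im)
for X in [(.5205,-.392,.061),(.4835,-.375,.061)]: print(proj(W,T,X))
m=((im[:,:,0].astype(int)-im[:,:,2])>12).astype('uint8');m=m[120:330,225:285]
n,_,st,c=cv2.connectedComponentsWithStats(m)
for i in range(1,n):
    if st[i,4]>30: u=c[i]+[225,120];print(u,st[i],plane(W,T,u,.061))
cv2.imwrite('pics/c6.png',im[100:300,180:340])
E
```

```text
9.375 [ 0.5213 -0.39    0.1298] yaw -25.5 w 0.648 d [0.004 0.036 1.347]
[258.91872428 207.64137781]
[259.56714849 257.1910424 ]
[257.01930502 206.58687259] [ 23  78  19  18 259] [ 0.52186231 -0.391069    0.061     ]
[258.59 297.49] [ 25 174  18   7 100] [ 0.45133989 -0.35887375  0.061     ]
```

View pics/c6.png

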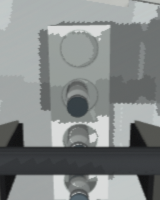

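The second vial's cap is centred under the jaws, within 1 mm at (0.521,-0.391). The empty place is above it in the picture. I descend and grasp.

Call:
{"name": "jog_arm", "arguments": {
  "moves": [
    {"xyz": [0.01,0.02,0.5],"twist": [0,0,0],"grip": -0.3},
    {"xyz": [0.01,0.02,1.1],"twist": [0,0,0],"grip": -0.3},
    {"xyz": [0.01,0.02,1.35],"twist": [0,0,0],"grip": -0.3},
    {"xyz": [0.01,0.02,1.35],"twist": [0,0,0],"grip": -0.3},
    {"xyz": [0.01,0.02,1.35],"twist": [0,0,0],"grip": -0.3}
  ]
}}

```text
clock: 10.05
position: [0.5221, -0.3925, 0.0503]
ee_rot: [3.063, -0.694, 0.003]
force: [0.6, 0.5, 0.6]
width: 0.651
```

Call:
{"name": "jog_arm", "arguments": {
  "force": 15,
  "moves": [
    {"xyz": [0,0,0],"twist": [0,0,0],"grip": 0.7},
    {"xyz": [0,0,0],"twist": [0,0,0],"grip": 0.7},
    {"xyz": [0,0,0],"twist": [0,0,0],"grip": 0.7},
    {"xyz": [0,0,0],"twist": [0,0,0],"grip": 0.7},
    {"xyz": [0,0,0],"twist": [0,0,0],"grip": 0.7}
  ]
}}

```text
clock: 10.68
position: [0.5212, -0.3919, 0.0487]
ee_rot: [-3.064, 0.695, 0.0]
force: [-0.1, 0.5, 1.2]
width: 0.207
```

Call:
{"name": "jog_arm", "arguments": {
  "moves": [
    {"xyz": [0,0,-0.5],"twist": [0,0,0],"grip": 0.7},
    {"xyz": [0,0,-1.2],"twist": [0,0,0],"grip": 0.7},
    {"xyz": [0,0,-2.0],"twist": [0,0,0],"grip": 0.7},
    {"xyz": [0,0,-2.0],"twist": [0,0,0],"grip": 0.7}
  ]
}}

```text
clock: 11.18
position: [0.5231, -0.3935, 0.173]
ee_rot: [3.061, -0.695, 0.011]
force: [-0.2, 0.4, -0.5]
width: 0.208
```

```bash
python3 -c "
from h import *
rel([.4631,.3135,.168])"
```

```text
11.175 [ 0.5231 -0.3935  0.173 ] yaw -25.6 w 0.208 d [ -5.988 -10.198   0.03 ]
```

Call:
{"name": "jog_arm", "arguments": {
  "moves": [
    {"xyz": [-0.5,-0.86,0],"twist": [0,0,0],"grip": 0.7},
    {"xyz": [-1.0,-1.72,0],"twist": [0,0,0],"grip": 0.7},
    {"xyz": [-1.5,-2.58,0],"twist": [0,0,0],"grip": 0.7},
    {"xyz": [-2.0,-3.44,0],"twist": [0,0,0],"grip": 0.7},
    {"xyz": [-2.5,-4.3,0],"twist": [0,0,0],"grip": 0.7}
  ]
}}

```text
clock: 11.8
position: [0.4963, -0.0924, 0.168]
ee_rot: [3.064, -0.695, -0.001]
force: [1.3, 0.6, -0.2]
width: 0.209
```

Call:
{"name": "jog_arm", "arguments": {
  "moves": [
    {"xyz": [-0.5,-0.86,0],"twist": [0,0,-0.7],"grip": 0.7},
    {"xyz": [-1.0,-1.72,0],"twist": [0,0,-1.4],"grip": 0.7},
    {"xyz": [-1.5,-2.58,0],"twist": [0,0,-2.1],"grip": 0.7},
    {"xyz": [-2.0,-3.44,0],"twist": [0,0,-2.9],"grip": 0.7},
    {"xyz": [-2.5,-4.3,0],"twist": [0,0,-3.59],"grip": 0.7}
  ]
}}

```text
clock: 12.42
position: [0.4723, 0.2047, 0.168]
ee_rot: [3.128, 0.29, -0.001]
force: [0.4, -0.4, 0.1]
width: 0.204
```

```bash
python3 -c "
from h import *
rel([.4631,.3135,.168])"
```

```text
12.425 [0.4723 0.2047 0.168 ] yaw 10.6 w 0.204 d [ 0.183 -1.811  0.   ]
```

Call:
{"name": "jog_arm", "arguments": {
  "moves": [
    {"xyz": [0.1,-0.9,0],"twist": [0,0,0],"grip": 0.7},
    {"xyz": [0.18,-1.81,0],"twist": [0,0,0],"grip": 0.7},
    {"xyz": [0.18,-1.81,0.5],"twist": [0,0,0],"grip": 0.7},
    {"xyz": [0.18,-1.81,0.9],"twist": [0,0,0],"grip": 0.7},
    {"xyz": [0.18,-1.81,0.9],"twist": [0,0,0],"grip": 0.7}
  ]
}}

```text
clock: 13.05
position: [0.4626, 0.3107, 0.1124]
ee_rot: [3.126, 0.284, -0.007]
force: [-0.8, -0.2, 0.2]
width: 0.211
```

```bash
python3 -c "
from h import *
rel([.4631,.3135,.058])"
```

```text
13.05 [0.4626 0.3107 0.1124] yaw 10.4 w 0.211 d [ 0.021 -0.047  0.906]
```

Call:
{"name": "jog_arm", "arguments": {
  "moves": [
    {"xyz": [0.01,-0.02,0.1],"twist": [0,0,0],"grip": 0.7},
    {"xyz": [0.01,-0.02,0.3],"twist": [0,0,0],"grip": 0.7},
    {"xyz": [0.01,-0.02,0.6],"twist": [0,0,0],"grip": 0.7},
    {"xyz": [0.01,-0.02,0.91],"twist": [0,0,0],"grip": 0.7},
    {"xyz": [0.01,-0.02,0.91],"twist": [0,0,0],"grip": 0.7}
  ]
}}

```text
clock: 13.68
position: [0.4641, 0.3127, 0.0592]
ee_rot: [3.128, 0.283, -0.002]
force: [-0.4, -1.1, -0.4]
width: 0.208
```

Call:
{"name": "jog_arm", "arguments": {
  "moves": [
    {"xyz": [0,0,0],"twist": [0,0,0],"grip": 0.7},
    {"xyz": [0,0,0],"twist": [0,0,0],"grip": 0.7}
  ]
}}

```text
clock: 13.92
position: [0.465, 0.3133, 0.0608]
ee_rot: [-3.128, -0.283, -0.002]
force: [0.7, -0.2, 0.3]
width: 0.206
```

Call:
{"name": "jog_arm", "arguments": {
  "moves": [
    {"xyz": [-0.01,0,0.03],"twist": [0,0,0],"grip": 0.7},
    {"xyz": [-0.01,0,0.03],"twist": [0,0,0],"grip": 0.3},
    {"xyz": [-0.01,0,0.03],"twist": [0,0,0],"grip": -0.3},
    {"xyz": [-0.01,0,0.03],"twist": [0,0,0],"grip": -0.3},
    {"xyz": [-0.01,0,0.03],"twist": [0,0,0],"grip": -0.3}
  ]
}}

```text
clock: 14.55
position: [0.464, 0.313, 0.0583]
ee_rot: [3.129, 0.283, 0.0]
force: [0.7, -0.9, 0.2]
width: 0.589
```

Call:
{"name": "jog_arm", "arguments": {
  "moves": [
    {"xyz": [0,0,-0.5],"twist": [0,0,0],"grip": -0.3},
    {"xyz": [0,0,-1.2],"twist": [0,0,0],"grip": -0.3},
    {"xyz": [0,0,-1.85],"twist": [0,0,0],"grip": -0.3},
    {"xyz": [0,0.2,-1.85],"twist": [0,0,0],"grip": -0.3},
    {"xyz": [0,0.5,-1.85],"twist": [0,0,0],"grip": -0.3}
  ]
}}

```text
clock: 15.18
position: [0.4691, 0.2827, 0.1688]
ee_rot: [3.128, 0.285, -0.001]
force: [0.8, -0.9, 0.2]
width: 0.651
```

```bash
python3 - <<'E'
from h import *
T=wristT();W=arm.camera_params('wrist');rel([.4835,-.375,.17]);im=arm.get_image('wrist')
for X in [(.4631,.3135,.071),(.4631,.3135,.077),(.4237,.3064,.071)]: print(proj(W,T,X))
cv2.imwrite('pics/c7.png',cv2.resize(im[60:250,140:300],None,fx=2.5,fy=2.5))
E
```

```text
15.175 [0.4691 0.2827 0.1688] yaw 10.4 w 0.651 d [-1.742 10.825 -0.016]
[218.80735396 197.88523591]
[217.93715675 199.82447539]
[220.09764837 241.82317837]
```

View pics/c7.png

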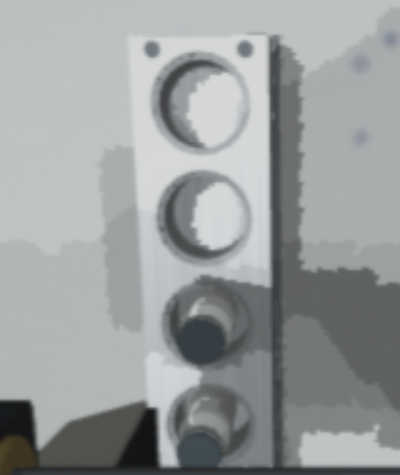

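Two vials are in. The second cap is at (221,196), within 2 px of the prediction. Next is the third.

Call:
{"name": "jog_arm", "arguments": {
  "moves": [
    {"xyz": [-0.16,1,0],"twist": [0,0,0],"grip": -0.3},
    {"xyz": [-0.32,2,0],"twist": [0,0,0],"grip": -0.3},
    {"xyz": [-0.48,3,0],"twist": [0,0,0],"grip": -0.3},
    {"xyz": [-0.64,4,0],"twist": [0,0,0],"grip": -0.3},
    {"xyz": [-0.8,5,0],"twist": [0,0,0],"grip": -0.3}
  ]
}}

```text
clock: 15.85
position: [0.4749, -0.0229, 0.1683]
ee_rot: [3.129, 0.282, -0.003]
force: [1.8, -0.6, 0.0]
width: 0.645
```

Call:
{"name": "jog_arm", "arguments": {
  "moves": [
    {"xyz": [-0.16,1,0],"twist": [0,0,0.8],"grip": -0.3},
    {"xyz": [-0.32,2,0],"twist": [0,0,1.6],"grip": -0.3},
    {"xyz": [-0.48,3,0],"twist": [0,0,2.4],"grip": -0.3},
    {"xyz": [-0.64,4,0],"twist": [0,0,3.2],"grip": -0.3},
    {"xyz": [-0.8,5,0],"twist": [0,0,3.59],"grip": -0.3}
  ]
}}

```text
clock: 16.48
position: [0.4813, -0.3261, 0.168]
ee_rot: [-3.062, 0.701, 0.004]
force: [0.4, 0.5, 0.5]
width: 0.648
```

```bash
python3 -c "
from h import *
rel([.4845,-.375,.049])"
```

```text
16.475 [ 0.4813 -0.3261  0.168 ] yaw -25.8 w 0.648 d [0.407 0.71  1.983]
```

Call:
{"name": "jog_arm", "arguments": {
  "moves": [
    {"xyz": [0.4,0.71,0.1],"twist": [0,0,0],"grip": -0.3},
    {"xyz": [0.4,0.71,0.6],"twist": [0,0,0],"grip": -0.3},
    {"xyz": [0.4,0.71,0.6],"twist": [0,0,0],"grip": -0.3},
    {"xyz": [0.4,0.71,0.6],"twist": [0,0,0],"grip": -0.3}
  ]
}}

```text
clock: 16.98
position: [0.4858, -0.3722, 0.1333]
ee_rot: [-3.063, 0.694, 0.002]
force: [-0.1, 0.1, -0.5]
width: 0.651
```

```bash
cat > cap.py <<'E'
from h import *
import sys
n=sys.argv[1];X=[float(a) for a in sys.argv[2:5]]
T=wristT();W=arm.camera_params('wrist');rel(X);im=arm.get_image('wrist');cv2.imwrite(f'pics/{n}.png',im)
print(proj(W,T,[X[0],X[1],.061]))
m=((im[:,:,0].astype(int)-im[:,:,2])>12).astype('uint8')[120:330,225:285]
k,_,st,c=cv2.connectedComponentsWithStats(m)
for i in range(1,k):
    if st[i,4]>30: u=c[i]+[225,120];print(u,st[i],plane(W,T,u,.061))
E
python3 cap.py w8 .4845 -.375 .049
```

```text
16.975 [ 0.4858 -0.3722  0.1333] yaw -25.5 w 0.651 d [0.002 0.052 1.406]
[260.13810727 206.37495984]
[259.3715415  204.17391304] [ 26  76  18  18 253] [ 0.48633362 -0.37522277  0.061     ]
```

Call:
{"name": "jog_arm", "arguments": {
  "moves": [
    {"xyz": [0.02,0.03,0.5],"twist": [0,0,0],"grip": -0.3},
    {"xyz": [0.02,0.03,1.1],"twist": [0,0,0],"grip": -0.3},
    {"xyz": [0.02,0.03,1.39],"twist": [0,0,0],"grip": -0.3},
    {"xyz": [0.02,0.03,1.39],"twist": [0,0,0],"grip": -0.3},
    {"xyz": [0.02,0.03,1.39],"twist": [0,0,0],"grip": -0.3}
  ]
}}

```text
clock: 17.65
position: [0.4871, -0.3754, 0.0514]
ee_rot: [3.063, -0.694, 0.003]
force: [-0.3, -0.3, -0.4]
width: 0.651
```

Call:
{"name": "jog_arm", "arguments": {
  "force": 15,
  "moves": [
    {"xyz": [0,0,0],"twist": [0,0,0],"grip": 0.7},
    {"xyz": [0,0,0],"twist": [0,0,0],"grip": 0.7},
    {"xyz": [0,0,0],"twist": [0,0,0],"grip": 0.7},
    {"xyz": [0,0,0],"twist": [0,0,0],"grip": 0.7},
    {"xyz": [0,0,0],"twist": [0,0,0],"grip": 0.7}
  ]
}}

```text
clock: 18.27
position: [0.4863, -0.3749, 0.0499]
ee_rot: [3.064, -0.695, 0.0]
force: [-0.2, 0.1, 0.6]
width: 0.208
```

Call:
{"name": "jog_arm", "arguments": {
  "moves": [
    {"xyz": [0,0,-0.5],"twist": [0,0,0],"grip": 0.7},
    {"xyz": [0,0,-1.2],"twist": [0,0,0],"grip": 0.7},
    {"xyz": [0,0,-2.0],"twist": [0,0,0],"grip": 0.7},
    {"xyz": [0,0,-2.0],"twist": [0,0,0],"grip": 0.7}
  ]
}}

```text
clock: 18.77
position: [0.4882, -0.3765, 0.1739]
ee_rot: [3.061, -0.694, 0.011]
force: [0.8, -1.2, -0.6]
width: 0.212
```

```bash
python3 -c "
from h import *
rel([.5024,.3206,.168])"
```

```text
18.775 [ 0.4882 -0.3765  0.1739] yaw -25.6 w 0.212 d [ -4.8   -10.584   0.055]
```

Call:
{"name": "jog_arm", "arguments": {
  "moves": [
    {"xyz": [-0.42,-0.9,0],"twist": [0,0,0],"grip": 0.7},
    {"xyz": [-0.84,-1.8,0],"twist": [0,0,0],"grip": 0.7},
    {"xyz": [-1.26,-2.7,0],"twist": [0,0,0],"grip": 0.7},
    {"xyz": [-1.68,-3.6,0],"twist": [0,0,0],"grip": 0.7},
    {"xyz": [-2.1,-4.5,0],"twist": [0,0,0],"grip": 0.7}
  ]
}}

```text
clock: 19.4
position: [0.4884, -0.0751, 0.1692]
ee_rot: [3.064, -0.695, -0.001]
force: [0.9, 0.1, -1.0]
width: 0.205
```

Call:
{"name": "jog_arm", "arguments": {
  "moves": [
    {"xyz": [-0.4,-0.9,0],"twist": [0,0,-0.7],"grip": 0.7},
    {"xyz": [-0.8,-1.8,0],"twist": [0,0,-1.4],"grip": 0.7},
    {"xyz": [-1.2,-2.7,0],"twist": [0,0,-2.1],"grip": 0.7},
    {"xyz": [-1.6,-3.6,0],"twist": [0,0,-2.9],"grip": 0.7},
    {"xyz": [-2.0,-4.5,0],"twist": [0,0,-3.59],"grip": 0.7}
  ]
}}

```text
clock: 20.02
position: [0.4967, 0.22, 0.1691]
ee_rot: [3.128, 0.29, -0.001]
force: [1.5, 0.2, 0.8]
width: 0.206
```

```bash
python3 -c "
from h import *
rel([.5024,.3206,.169])"
```

```text
20.025 [0.4967 0.22   0.1691] yaw 10.6 w 0.206 d [ 4.02e-01 -1.63e+00  1.00e-03]
```

Call:
{"name": "jog_arm", "arguments": {
  "moves": [
    {"xyz": [0.2,-0.8,0],"twist": [0,0,0],"grip": 0.7},
    {"xyz": [0.4,-1.63,0],"twist": [0,0,0],"grip": 0.7},
    {"xyz": [0.4,-1.63,0.5],"twist": [0,0,0],"grip": 0.7},
    {"xyz": [0.4,-1.63,0.9],"twist": [0,0,0],"grip": 0.7},
    {"xyz": [0.4,-1.63,0.9],"twist": [0,0,0],"grip": 0.7}
  ]
}}

```text
clock: 20.65
position: [0.5017, 0.3177, 0.1134]
ee_rot: [3.126, 0.283, -0.007]
force: [-0.2, 0.4, -0.2]
width: 0.208
```

Call:
{"name": "jog_arm", "arguments": {
  "moves": [
    {"xyz": [0,0,0],"twist": [0,0,0],"grip": 0.7},
    {"xyz": [0,0,0],"twist": [0,0,0],"grip": 0.7}
  ]
}}

```text
clock: 20.9
position: [0.5039, 0.3191, 0.117]
ee_rot: [-3.128, -0.283, -0.002]
force: [0.1, 0.5, -0.4]
width: 0.208
```

```bash
python3 -c "
from h import *
rel([.5024,.3206,.059])"
```

```text
20.9 [0.5039 0.3191 0.117 ] yaw 10.3 w 0.208 d [-0.022 -0.028  0.966]
```

Call:
{"name": "jog_arm", "arguments": {
  "moves": [
    {"xyz": [-0.02,-0.02,0.3],"twist": [0,0,0],"grip": 0.7},
    {"xyz": [-0.02,-0.02,0.6],"twist": [0,0,0],"grip": 0.7},
    {"xyz": [-0.02,-0.02,0.85],"twist": [0,0,0],"grip": 0.7},
    {"xyz": [-0.02,-0.02,0.95],"twist": [0,0,0],"grip": 0.7},
    {"xyz": [-0.02,-0.02,0.95],"twist": [0,0,0],"grip": 0.7}
  ]
}}

```text
clock: 21.52
position: [0.5021, 0.3198, 0.0587]
ee_rot: [3.129, 0.283, -0.0]
force: [0.4, -0.0, -0.0]
width: 0.209
```

Call:
{"name": "jog_arm", "arguments": {
  "moves": [
    {"xyz": [0,0,0],"twist": [0,0,0],"grip": 0.7},
    {"xyz": [0,0,0],"twist": [0,0,0],"grip": 0.3},
    {"xyz": [0,0,0],"twist": [0,0,0],"grip": -0.3},
    {"xyz": [0,0,0],"twist": [0,0,0],"grip": -0.3},
    {"xyz": [0,0,0],"twist": [0,0,0],"grip": -0.3}
  ]
}}

```text
clock: 22.15
position: [0.5019, 0.3199, 0.0589]
ee_rot: [-3.129, -0.283, -0.0]
force: [-0.1, 0.7, 0.1]
width: 0.59
```

Call:
{"name": "jog_arm", "arguments": {
  "moves": [
    {"xyz": [0,0,-0.5],"twist": [0,0,0],"grip": -0.3},
    {"xyz": [0,0,-1.2],"twist": [0,0,0],"grip": -0.3},
    {"xyz": [0,0,-1.85],"twist": [0,0,0],"grip": -0.3},
    {"xyz": [0,0.2,-1.85],"twist": [0,0,0],"grip": -0.3},
    {"xyz": [0,0.5,-1.85],"twist": [0,0,0],"grip": -0.3}
  ]
}}

```text
clock: 22.78
position: [0.507, 0.2896, 0.1694]
ee_rot: [3.128, 0.285, -0.001]
force: [0.4, -0.4, -0.3]
width: 0.651
```

```bash
python3 - <<'E'
from h import *
T=wristT();W=arm.camera_params('wrist');rel([.4475,-.3578,.17]);im=arm.get_image('wrist')
for X in [(.5024,.3206,.071),(.4631,.3135,.071)]: print(proj(W,T,X))
cv2.imwrite('pics/c9.png',cv2.resize(im[60:250,140:300],None,fx=2.5,fy=2.5))
E
```

```text
22.775 [0.507  0.2896 0.1694] yaw 10.4 w 0.651 d [-2.9230e+00  1.0434e+01 -5.0000e-03]
[218.89853354 196.12032731]
[220.19978048 239.98779064]
```

View pics/c9.png

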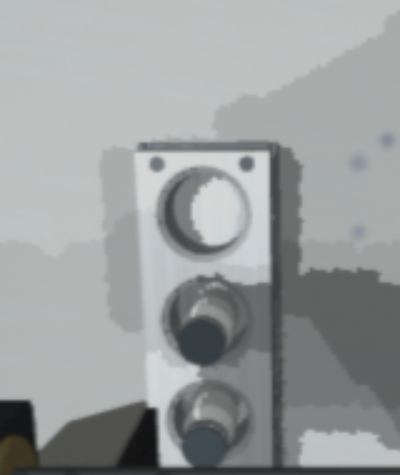

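The third vial is down: its cap is at (221,196), against a predicted (219,196). Now the last one.

Call:
{"name": "jog_arm", "arguments": {
  "moves": [
    {"xyz": [-0.27,0.96,0],"twist": [0,0,0],"grip": -0.3},
    {"xyz": [-0.54,1.92,0],"twist": [0,0,0],"grip": -0.3},
    {"xyz": [-0.81,2.88,0],"twist": [0,0,0],"grip": -0.3},
    {"xyz": [-1.08,3.84,0],"twist": [0,0,0],"grip": -0.3},
    {"xyz": [-1.35,4.8,0],"twist": [0,0,0],"grip": -0.3}
  ]
}}

```text
clock: 23.45
position: [0.478, -0.0102, 0.1689]
ee_rot: [3.129, 0.282, -0.003]
force: [0.9, 0.4, 0.7]
width: 0.648
```

Call:
{"name": "jog_arm", "arguments": {
  "moves": [
    {"xyz": [-0.27,0.96,0],"twist": [0,0,0.8],"grip": -0.3},
    {"xyz": [-0.54,1.92,0],"twist": [0,0,1.6],"grip": -0.3},
    {"xyz": [-0.81,2.88,0],"twist": [0,0,2.4],"grip": -0.3},
    {"xyz": [-1.08,3.84,0],"twist": [0,0,3.2],"grip": -0.3},
    {"xyz": [-1.35,4.8,0],"twist": [0,0,3.59],"grip": -0.3}
  ]
}}

```text
clock: 24.08
position: [0.4498, -0.3074, 0.1688]
ee_rot: [-3.062, 0.701, 0.003]
force: [1.3, 0.5, -0.4]
width: 0.653
```

```bash
python3 -c "
from h import *
rel([.4475,-.3578,.049])"
```

```text
24.075 [ 0.4498 -0.3074  0.1688] yaw -25.8 w 0.653 d [0.335 0.772 1.997]
```

Call:
{"name": "jog_arm", "arguments": {
  "moves": [
    {"xyz": [0.33,0.77,0.1],"twist": [0,0,0],"grip": -0.3},
    {"xyz": [0.33,0.77,0.6],"twist": [0,0,0],"grip": -0.3},
    {"xyz": [0.33,0.77,0.6],"twist": [0,0,0],"grip": -0.3},
    {"xyz": [0.33,0.77,0.6],"twist": [0,0,0],"grip": -0.3}
  ]
}}

```text
clock: 24.58
position: [0.4491, -0.3551, 0.1339]
ee_rot: [-3.064, 0.694, 0.002]
force: [-0.1, 0.8, 0.5]
width: 0.653
```

```bash
python3 cap.py w10 .4475 -.3578 .049
```

```text
24.575 [ 0.4491 -0.3551  0.1339] yaw -25.5 w 0.653 d [-0.003  0.053  1.416]
[260.24378018 206.57030503]
[259.52941176 206.38823529] [ 26  78  19  18 255] [ 0.44786696 -0.35736949  0.061     ]
[257.03156385 281.56958393] [  0 154  60  19 697] [ 0.39060691 -0.3279616   0.061     ]
```

Call:
{"name": "jog_arm", "arguments": {
  "moves": [
    {"xyz": [0,0.03,0.5],"twist": [0,0,0],"grip": -0.3},
    {"xyz": [0,0.03,1.1],"twist": [0,0,0],"grip": -0.3},
    {"xyz": [0,0.03,1.41],"twist": [0,0,0],"grip": -0.3},
    {"xyz": [0,0.03,1.41],"twist": [0,0,0],"grip": -0.3},
    {"xyz": [0,0.03,1.41],"twist": [0,0,0],"grip": -0.3}
  ]
}}

```text
clock: 25.25
position: [0.4495, -0.3575, 0.0507]
ee_rot: [3.063, -0.694, 0.003]
force: [0.3, -0.6, -0.5]
width: 0.651
```

Call:
{"name": "jog_arm", "arguments": {
  "force": 15,
  "moves": [
    {"xyz": [0,0,0],"twist": [0,0,0],"grip": 0.7},
    {"xyz": [0,0,0],"twist": [0,0,0],"grip": 0.7},
    {"xyz": [0,0,0],"twist": [0,0,0],"grip": 0.7},
    {"xyz": [0,0,0],"twist": [0,0,0],"grip": 0.7},
    {"xyz": [0,0,0],"twist": [0,0,0],"grip": 0.7}
  ]
}}

```text
clock: 25.88
position: [0.4486, -0.3573, 0.0493]
ee_rot: [3.064, -0.695, -0.0]
force: [-0.1, 0.6, 0.8]
width: 0.209
```

Call:
{"name": "jog_arm", "arguments": {
  "moves": [
    {"xyz": [0,0,-0.5],"twist": [0,0,0],"grip": 0.7},
    {"xyz": [0,0,-1.2],"twist": [0,0,0],"grip": 0.7},
    {"xyz": [0,0,-2.0],"twist": [0,0,0],"grip": 0.7},
    {"xyz": [0,0,-2.0],"twist": [0,0,0],"grip": 0.7}
  ]
}}

```text
clock: 26.38
position: [0.4504, -0.3588, 0.173]
ee_rot: [3.061, -0.695, 0.01]
force: [0.2, 0.0, 0.7]
width: 0.205
```

```bash
python3 -c "
from h import *
rel([.5418,.3277,.168])"
```

```text
26.375 [ 0.4504 -0.3588  0.173 ] yaw -25.6 w 0.205 d [ -3.563 -10.979   0.05 ]
```

Call:
{"name": "jog_arm", "arguments": {
  "moves": [
    {"xyz": [-0.3,-0.94,0],"twist": [0,0,0],"grip": 0.7},
    {"xyz": [-0.6,-1.88,0],"twist": [0,0,0],"grip": 0.7},
    {"xyz": [-0.9,-2.82,0],"twist": [0,0,0],"grip": 0.7},
    {"xyz": [-1.2,-3.76,0],"twist": [0,0,0],"grip": 0.7},
    {"xyz": [-1.5,-4.7,0],"twist": [0,0,0],"grip": 0.7}
  ]
}}

```text
clock: 27.0
position: [0.4885, -0.0621, 0.1686]
ee_rot: [3.064, -0.695, -0.001]
force: [0.6, -0.8, -0.4]
width: 0.208
```

Call:
{"name": "jog_arm", "arguments": {
  "moves": [
    {"xyz": [-0.3,-0.94,0],"twist": [0,0,-0.7],"grip": 0.7},
    {"xyz": [-0.6,-1.88,0],"twist": [0,0,-1.4],"grip": 0.7},
    {"xyz": [-0.9,-2.82,0],"twist": [0,0,-2.1],"grip": 0.7},
    {"xyz": [-1.2,-3.76,0],"twist": [0,0,-2.9],"grip": 0.7},
    {"xyz": [-1.5,-4.7,0],"twist": [0,0,-3.59],"grip": 0.7}
  ]
}}

```text
clock: 27.62
position: [0.529, 0.2309, 0.1684]
ee_rot: [3.128, 0.29, -0.002]
force: [0.5, -0.5, -0.0]
width: 0.209
```

```bash
python3 -c "
from h import *
rel([.5418,.3277,.168])"
```

```text
27.625 [0.529  0.2309 0.1684] yaw 10.6 w 0.209 d [ 0.506 -1.546  0.005]
```

Call:
{"name": "jog_arm", "arguments": {
  "moves": [
    {"xyz": [0.25,-0.8,0],"twist": [0,0,0],"grip": 0.7},
    {"xyz": [0.49,-1.56,0],"twist": [0,0,0],"grip": 0.7},
    {"xyz": [0.49,-1.56,0.5],"twist": [0,0,0],"grip": 0.7},
    {"xyz": [0.49,-1.56,0.9],"twist": [0,0,0],"grip": 0.7},
    {"xyz": [0.49,-1.56,0.9],"twist": [0,0,0],"grip": 0.7}
  ]
}}

```text
clock: 28.25
position: [0.5398, 0.3255, 0.1125]
ee_rot: [3.126, 0.283, -0.008]
force: [-0.2, 0.2, 1.1]
width: 0.21
```

Call:
{"name": "jog_arm", "arguments": {
  "moves": [
    {"xyz": [0,0,0],"twist": [0,0,0],"grip": 0.7},
    {"xyz": [0,0,0],"twist": [0,0,0],"grip": 0.7}
  ]
}}

```text
clock: 28.5
position: [0.5422, 0.3269, 0.1164]
ee_rot: [-3.128, -0.283, -0.002]
force: [0.6, 0.6, 0.8]
width: 0.207
```

```bash
python3 -c "
from h import *
rel([.5418,.3277,.0585])"
```

```text
28.5 [0.5422 0.3269 0.1164] yaw 10.3 w 0.207 d [-0.005 -0.014  0.966]
```

Call:
{"name": "jog_arm", "arguments": {
  "moves": [
    {"xyz": [0,-0.01,0.3],"twist": [0,0,0],"grip": 0.7},
    {"xyz": [0,-0.01,0.6],"twist": [0,0,0],"grip": 0.7},
    {"xyz": [0,-0.01,0.85],"twist": [0,0,0],"grip": 0.7},
    {"xyz": [0,-0.01,0.95],"twist": [0,0,0],"grip": 0.7},
    {"xyz": [0,-0.01,0.95],"twist": [0,0,0],"grip": 0.7}
  ]
}}

```text
clock: 29.12
position: [0.5415, 0.327, 0.0577]
ee_rot: [3.128, 0.283, -0.001]
force: [-0.4, 0.2, -0.2]
width: 0.211
```

Call:
{"name": "jog_arm", "arguments": {
  "moves": [
    {"xyz": [0,0,0],"twist": [0,0,0],"grip": 0.7},
    {"xyz": [0,0,0],"twist": [0,0,0],"grip": 0.3},
    {"xyz": [0,0,0],"twist": [0,0,0],"grip": -0.3},
    {"xyz": [0,0,0],"twist": [0,0,0],"grip": -0.3},
    {"xyz": [0,0,0],"twist": [0,0,0],"grip": -0.3}
  ]
}}

```text
clock: 29.75
position: [0.5415, 0.3272, 0.0583]
ee_rot: [3.129, 0.283, 0.0]
force: [0.2, -0.5, -0.3]
width: 0.59
```

Call:
{"name": "jog_arm", "arguments": {
  "moves": [
    {"xyz": [0,0,-0.5],"twist": [0,0,0],"grip": -0.3},
    {"xyz": [0,0,-1.2],"twist": [0,0,0],"grip": -0.3},
    {"xyz": [0,0,-2.0],"twist": [0,0,0],"grip": -0.3},
    {"xyz": [-0.5,0.5,-2.5],"twist": [0,0,0],"grip": -0.3},
    {"xyz": [-1.0,0.9,-2.5],"twist": [0,0,0],"grip": -0.3}
  ]
}}

```text
clock: 30.38
position: [0.493, 0.2631, 0.2109]
ee_rot: [-3.127, -0.282, -0.007]
force: [-0.3, -1.0, -0.5]
width: 0.653
```

Call:
{"name": "jog_arm", "arguments": {
  "moves": [
    {"xyz": [0,0,0],"twist": [0,0,0],"grip": -0.3},
    {"xyz": [0,0,0],"twist": [0,0,0],"grip": -0.3}
  ]
}}

```text
clock: 30.62
position: [0.4924, 0.2637, 0.2085]
ee_rot: [-3.128, -0.283, -0.001]
force: [-1.0, 0.2, 0.1]
width: 0.654
```

```bash
python3 - <<'E'
from h import *
T=wristT();W=arm.camera_params('wrist');rel([.4475,-.3578,.17]);im=arm.get_image('wrist');cv2.imwrite('pics/w11.png',im)
for X in [(.4237,.3064),(.4631,.3135),(.5024,.3206),(.5418,.3277)]: print(proj(W,T,[*X,.071]).round(1),proj(W,T,[*X,.041]).round(1))
cv2.imwrite('pics/c11.png',np.hstack([cv2.resize(im[20:250,100:300],(520,598)),cv2.resize(arm.get_image('scene')[110:210,145:190],(270,598))]))
E
```

```text
30.625 [0.4924 0.2637 0.2085] yaw 10.4 w 0.654 d [-2.598 10.056  0.636]
[203.  243.9] [207.5 232.8]
[201.2 206.4] [206.1 198.3]
[199.4 166.4] [204.6 161.7]
[197.5 123.4] [203.  122.6]
```

View pics/c11.png

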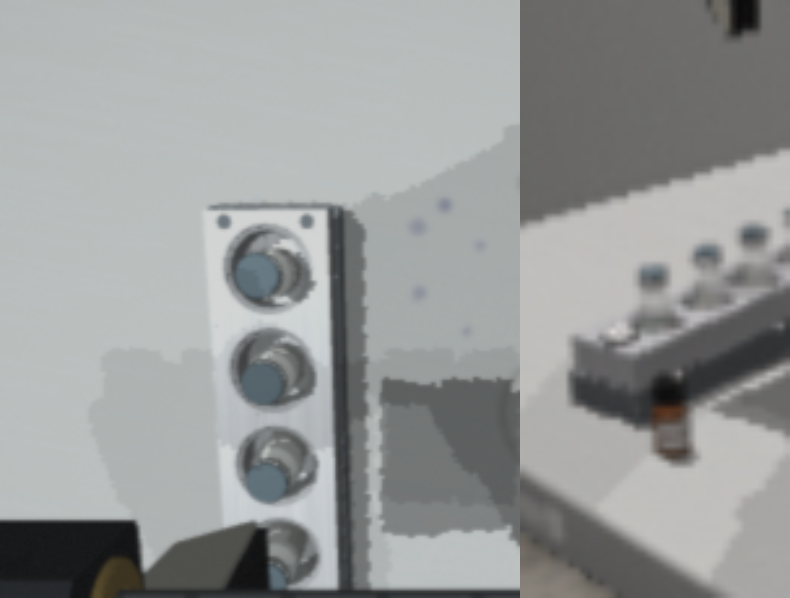

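All four vials stand upright and level, with caps within about 3 px of the predictions and the bottle undisturbed. Handing in.

```bash
python3 -c "
from h import *
print(arm.sign_off(),arm.observe()['clock'])"
```

```text
the job is handed in; nothing more can be done
the job is handed in; nothing more can be done
```

I moved all four vials from the rack to the cold block, weakest first. The weakest now stands in the well next to the dial and the strongest in the well farthest from it. The job was handed in about 31 s into the 122 s limit; it reports no verdict.

- **Vials:** I checked each vial after releasing it. It stood upright, with its cap within about 3 px (about 2–3 mm) of where a fully seated vial's cap should be. In the last pictures all four looked upright and level; the first vial's cap was partly hidden by the gripper in the wrist view but plain in the scene view. The gripper was about 0.2 m up, clear of everything.
- **Forces:** The readings at the end of each move stayed below about 2 N.
- **Disagreements:**
  - My first estimate of the wells from the top camera was about 4 mm off. I corrected it with the wrist camera before placing anything.
  - Cap and well heights measured 2–5 mm lower than the text's. I used the text's floor and plate heights for the vertical moves.
- **Not checked:** I saw that the brown bottle had not moved. I took no final pictures of the short vial or the dish, but the arm passed well above both.

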